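# Hold a lens barrel pressed in a sprung V-block

### The arm

A 6-joint arm with a two-finger parallel gripper is mounted at the origin on the work surface. World frame = base frame: x ahead of the robot, y to its left, z up, the work surface at z = 0. Lengths are in m, angles in rad, forces in N, time in s.
With the tool pointing down it reaches from about 0.3 to 0.875 m from the base axis. Payload 6.4 kg.
Tool frame: the origin (TCP) lies on the centre line of the jaws, within the pads' length; the fingertips stand 11 mm ahead of it and the grasp point (between the pads) lies 8 mm behind it; z points along the fingers, x is the direction in which the jaws open and shut, and the axes are right-handed (so a half turn about z gives the same grasp; the last joint's range is limited). The gripper opens to 88 mm and grips with 3 to 60 N. Pads are 18 mm wide; open, the fingers measure 123 mm over their backs; the gripper's body (75 mm by 187 mm) begins 45 mm behind the grasp point.
Start: joints at [1.133, 0.181, 1.607, -0, 1.354, -0.206], TCP at [0.132, 0.56, 0.25] pointing down, gripper open.
Joint ranges: [-2.99, 2.99], [-0.89, 2.07], [0.3, 2.58], [-1.14, 4.28], [0, 2.63], [-3.12, 3.12]. Speed limits (rad/s): [2.57, 2.57, 3.01, 3.14, 3.14, 3.14].

### API

Orientations are given as a 3x3 rotation matrix whose columns are the frame's x, y, z axes.
In Python, from workcell import get_obs, snapshot, get_calibration, hand_in, find_in gives the robot as it stands. The module is installed in compiled form; this text tells all that it offers.
- The arm moves only by the tool servo_tool, never from a script. Its argument "plan" is one flat list of numbers, 7 for each row, row after row: the turn, a rotation vector about the tool's x, y, z in rad, then the shift along the tool's x, y, z in mm, then the opening, from -1 (shut) to 1 (fully open). In form: [ax, ay, az, tx, ty, tz, claw, ax, ay, az, tx, ty, tz, claw, ...]. A call has 1 to 10 rows; each row shifts and turns the commanded pose from where the row before left it, along the tool's axes as they then stand; what a row does not reach is not made up. A row lasts 1/10 s, in which the tool goes at most 50 mm and 8.59 degrees, less where a joint would pass 70% of its speed; a pose out of reach is approached as far as the arm can. A call with a gripper value outside its range is refused whole. The fingers move at their own pace and stop on an object; "newtons" is the grip in N (left out, the last holds). Time passes only in rows, so rows that do not move let the fingers close. It gives the time, the measured TCP pose, the force and the opening at its end, in the units of the state.
- get_obs(): the state, without advancing time (a new reading comes with each control period).
- snapshot(name): name is "side" or "top"; returns the picture (480x640x3 uint8, red, green, blue); there is no depth.
- get_calibration(name): a dict with "fx", "fy", "cx", "cy" (pixels), "view" (4x4, takes a point from world to camera coordinates). Camera axes: x right, y up, looking along -z (the intrinsics and any distortion apply to the point x, -y, -z); pixel columns grow to the right and rows downward; lengths in m; the calibration is good to about 2 mm. A picture is of the moment at which its call begins. get_calibration takes no time and is no camera call.
- hand_in(): hands the job in, once; it reports no verdict.
Trained networks look in the newest picture that a camera, given by its name, has taken for a name from the list of things; names that differ only in an ending like _2 or _b are one class to them, and where a whole thing is asked for, a point or a joint stands for the part that bears it (a point fixed in the world has none). Each returns a list of dicts, best first, with "confidence" (0 to 1); they miss things now and then, are a little off and sometimes report something else, mostly with a low value. They report only what shows in the picture. A call takes as long as a camera call. They do not tell look-alikes from the thing itself.
- find_in(camera, query): "extent" ([left, top, right, bottom] in pixels, round what is visible of it).
The state is a dict: "time_s": time; "joint_pos": joint angles; "joint_vel": joint speeds; "joint_torque": joint torques, N m; "tcp_pos": TCP position; "ee_rot": TCP orientation; "contact_force": force on the tool from outside, world axes, zero at the start; "wrist_torque": the same for the moment, N m; "finger_gap": opening from 0.0 (shut) to 1.0 (fully open).
Only numpy, scipy, OpenCV 4.12 (cv2) and the standard library are available. Lean on these libraries where they do the work, as an engineer would, in place of code of your own. Each camera call takes 0.05 s, during which the arm holds its last target.

### The job

Lift the black lens barrel with the brass rings out of its wooden rest and lay it lengthwise in the middle of the sprung V-block, glass end towards the red tab, so that it settles on both sloping faces (easing your grip for a moment helps). Then press it down, bearing on both faces, until the top of the V-block is level with the tops of the blue walls beside it, and finish like that: still holding the lens pressed down with the gripper, not letting go, so that its ring can be fixed. Leave the silver lens and everything else on the desk where it is.

Things in the scene. Friction and masses are not known exactly. Their poses are not given: they have to be found in the camera images.
- lens_center (a point): Centre of the black lens barrel to handle: a cylinder 48 mm in diameter, 66 mm long, lying on its side, black with a brass ring at each end, about 0.18 kg. On its axis, half-way along the 66 mm. x axis: along the barrel towards the glass end; it may roll, so y and z mean nothing. At the other end a steel neck 34 mm in diameter sticks out 14 mm more. Grip it across the barrel here, from above.
- lens_glass (a point): Middle of the glass face of the black lens barrel, on its axis 33 mm from the barrel's centre.
- rest_a: Dark wooden rest in which the black lens lies, 74 x 62 mm, with two low ledges 14 mm high beside the barrel; origin under its middle, on the desk. The lens axis is 32 mm above the desk.
- other_lens_center (a point): Centre of the silver-white lens barrel with blue rings, of the same shape and size, in another, identical rest. To be left alone; the two lenses may change places from start to start.
- v_seat (a point): Where the axis of a barrel seated in the V-block lies, half-way along the V, 14 mm above the V-block's top edges; 72 mm above the desk with the V-block up. It moves down with the V-block. x axis: along the V towards the red tab; y: across; z: up. Fingertips more than 12 mm below a seated barrel's axis would hit the V-block's top edges.
- v_top (a point): Point in the plane of the V-block's top edges, over the middle of the groove: 58 mm above the desk when up, 50 mm when level with the frame's walls. The aluminium V-block is 90 mm long and 59 mm wide; two 45-degree faces form its groove, 40 mm wide at the top and 20 mm deep. A barrel held tightly half a millimetre to one side bears on one face only; eased, it settles on both.
- frame_top (a point): Point in the plane of the tops of the two fixed blue walls that flank the V-block (each 90 x 10 mm, inner sides 63 mm apart, tops 50 mm above the desk), over the middle. The blue frame is fixed to the desk; footing 100 x 100 x 10 mm, with a red tab 60 mm wide sticking out 33 mm beyond it at one end of the V.
- vblock (a joint): How far the V-block is pushed down on its spring, m: 0 up, 0.008 level with the frame's walls, 0.014 its stop. The spring carries the lens alone without sinking (it gives from about 4 N), takes 9.7 N at 0.008, 13.9 N at the stop, and pushes the V-block back up when let go.
- ink_jar_mid (a point): Bystander: amber jar with black lid, 60 mm wide, 75 mm high; its middle.
- dropper_a_mid (a point): Bystander: black dropper bottle, 26 mm wide, 90 mm high; its middle.
- dropper_b_mid (a point): Bystander: amber dropper bottle, 26 mm wide, 90 mm high; its middle.
- dome_a_mid (a point): Bystander: small clear dome on a brass foot, 62 mm wide, 86 mm high; its middle.
- dome_b_mid (a point): Bystander: another such dome; its middle.
- screwdriver_grip (a point): Bystander: screwdriver lying on the desk, 160 mm long; middle of its handle.
There are look-alikes about, which are no part of the job. Of the things like the part that bears v_seat, leave any that is purple; of the rest the smaller one is meant.

How it is judged:
By the outcome, as a careful person would: the job done as asked, in the order asked, and still so for the second after the job is handed in, while the arm keeps its last pose, push and grip.
It also fails if it takes over 40 s, if anything falls off the work surface, if the arm or the gripper's body presses on something with over 40 N, if the wrist force passes 120 N, or if a joint passes its speed limit or range.

## Working session

There is one attempt and no reset: what is moved stays moved. The work goes in short steps, Python scripts to look and compute and a tool call to move; the robot and the scene stay as the last step left them, time stands still between calls to the robot, and variables do not carry over. Pictures are saved under pics/ and viewed, and the job is handed in when it is done.

Besides the shell and the picture viewer there is one more tool, called after "Call:" by a JSON object that holds its "api" and its "payload", one argument or row to a line. servo_tool: Moves the arm, as the interface text tells. Its arguments: {"type":"object","properties":{"plan":{"type":"array"},"newtons":{"type":"number"}},"required":["plan"]}

```bash
mkdir -p pics; cat > h.py <<'E'
import numpy as np, cv2
from workcell import *
def save(n,im): cv2.imwrite('pics/'+n,cv2.cvtColor(im,cv2.COLOR_RGB2BGR))
E
python3 - <<'E'
from h import *
for c in('top','side'):
    save(c+'0.png',snapshot(c)); k=get_calibration(c); print(c,{a:(np.round(b,4).tolist() if a=='view' else b) for a,b in k.items()})
    for q in('lens_center','v_seat','rest_a','frame_top'):
        print(q,[(np.round(d['extent']).tolist(),round(d['confidence'],2)) for d in find_in(c,q)][:5])
o=get_obs();print(o['time_s'],o['tcp_pos'],o['ee_rot'])
E
```

```text
top {'fx': 578.1297346127117, 'fy': 578.1297346127117, 'cx': 316.90890820955525, 'cy': 241.67641299682097, 'view': [[-0.016, -0.9999, -0.0005, -0.0217], [0.9786, -0.0158, 0.205, -0.5275], [-0.2049, 0.0028, 0.9788, -1.3699], [0.0, 0.0, 0.0, 1.0]]}
lens_center [([264.0, 210.0, 290.0, 241.0], 0.68)]
v_seat [([383.0, 203.0, 422.0, 234.0], 0.88), ([461.0, 223.0, 508.0, 258.0], 0.63), ([376.0, 280.0, 439.0, 329.0], 0.6)]
rest_a [([263.0, 214.0, 292.0, 242.0], 0.65)]
frame_top [([369.0, 198.0, 425.0, 244.0], 0.95), ([359.0, 271.0, 443.0, 341.0], 0.77), ([447.0, 220.0, 510.0, 267.0], 0.63)]
side {'fx': 458.1280218941514, 'fy': 458.1280218941514, 'cx': 328.6970595699251, 'cy': 236.70031144225817, 'view': [[0.9291, -0.3696, -0.0161, -0.4997], [0.286, 0.6901, 0.6649, -0.1793], [-0.2346, -0.6223, 0.7468, -0.9632], [0.0, 0.0, 0.0, 1.0]]}
lens_center [([312.0, 205.0, 354.0, 227.0], 0.72)]
v_seat [([264.0, 310.0, 338.0, 389.0], 0.93), ([375.0, 290.0, 429.0, 346.0], 0.61), ([393.0, 386.0, 460.0, 455.0], 0.61)]
rest_a [([320.0, 223.0, 354.0, 232.0], 0.5)]
frame_top [([363.0, 289.0, 431.0, 354.0], 0.98), ([248.0, 310.0, 347.0, 408.0], 0.68), ([372.0, 384.0, 461.0, 477.0], 0.66), ([317.0, 205.0, 350.0, 227.0], 0.61)]
0.5 [0.13206953 0.55961895 0.24966133] [[ 2.29740440e-01  9.73251935e-01 -3.39416960e-05]
 [ 9.73251930e-01 -2.29740443e-01 -9.88586782e-05]
 [-1.04012180e-04 -1.03219848e-05 -9.99999995e-01]]
```

View pics/top0.png

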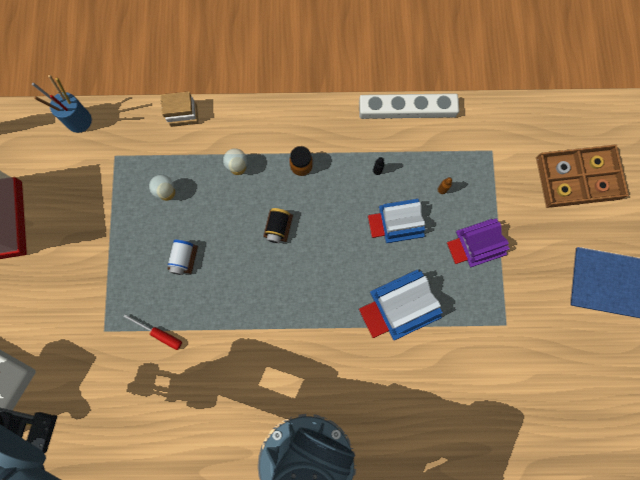

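View pics/side0.png

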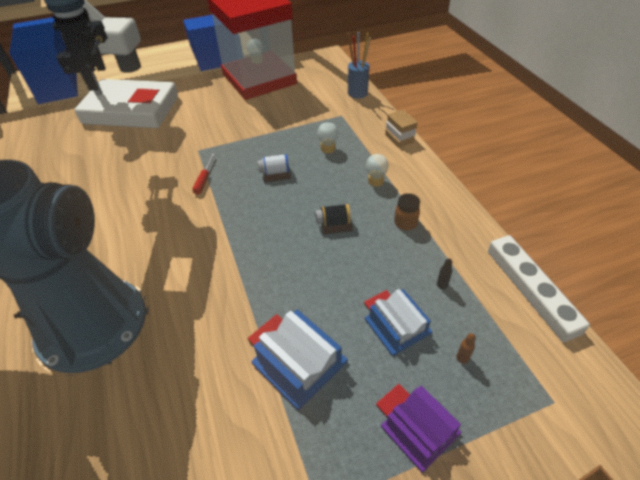

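```bash
python3 - <<'E'
import cv2,numpy as np
a=cv2.imread('pics/top0.png');b=cv2.imread('pics/side0.png')
A=cv2.resize(a[190:350,230:520],(780,430),interpolation=3);B=cv2.resize(b[190:480,230:480],(500,580),interpolation=3)
cv2.imwrite('pics/topc.png',A);cv2.imwrite('pics/sidec.png',B)
E
```

```text
(no output)
```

View pics/topc.png

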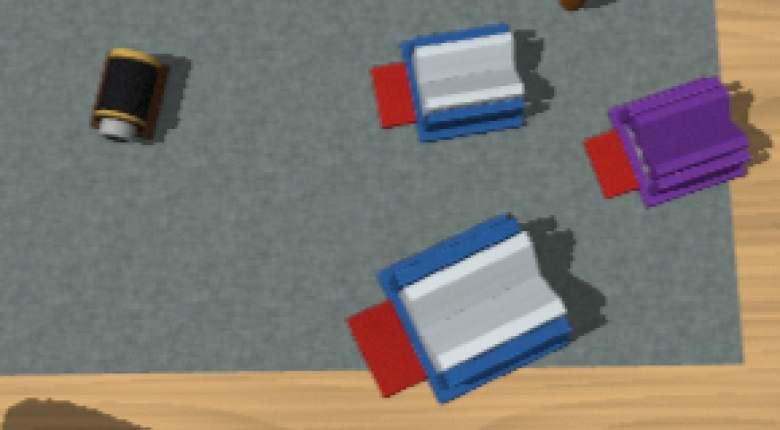

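View pics/sidec.png

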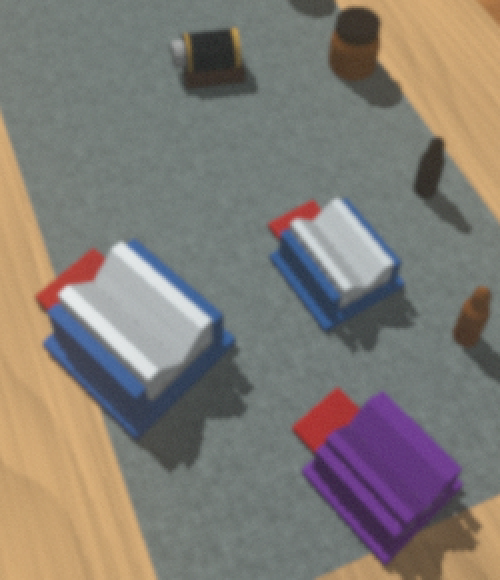

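Candidates for the V-block in the top picture are purple at (485,243), large blue/silver at (405,303) and small blue/silver at (402,220). The purple one is excluded, and of the other two the small one at (402,220), side (400,320), fits. The black lens with brass rings is at top (278,225), side (335,217), neck towards the robot. The silver lens at (181,257) stays. The crops confirm this. Next I fit the poses.

```bash
cat > fit.py <<'E'
from h import *
from scipy.optimize import minimize
K={c:get_calibration(c) for c in('top','side')}
def proj(c,P):
    k=K[c];V=np.array(k['view']);q=P@V[:3,:3].T+V[:3,3]
    return np.c_[k['cx']+k['fx']*q[:,0]/-q[:,2],k['cy']-k['fy']*q[:,1]/-q[:,2]]
def box(x0,x1,y0,y1,z0,z1): return np.array([[x,y,z] for x in(x0,x1) for y in(y0,y1) for z in(z0,z1)],float)
def cyl(x0,x1,r,z): 
    t=np.linspace(0,2*np.pi,40); return np.array([[x,r*np.cos(a),z+r*np.sin(a)] for x in(x0,x1) for a in t])
S=8
def sil(c,parts,p,roi):
    x0,y0,x1,y1=roi;M=np.zeros(((y1-y0)*S,(x1-x0)*S),np.uint8)
    C,s=np.cos(p[2]),np.sin(p[2]);R=np.array([[C,-s,0],[s,C,0],[0,0,1]])
    for b in parts:
        h=cv2.convexHull((((proj(c,b@R.T+[p[0],p[1],0])-[x0,y0]+.5)*S-.5)).astype(np.float32)[:,None])
        cv2.fillConvexPoly(M,np.round(h*16).astype(np.int32),1,shift=4)
    m=cv2.resize(M.astype(np.float32),(x1-x0,y1-y0),interpolation=cv2.INTER_AREA)
    return cv2.GaussianBlur(m,(0,0),1.)
def fit(parts,masks,rois,p0,cams):
    B={c:cv2.GaussianBlur(masks[c].astype(np.float32),(0,0),1.) for c in cams}
    f=lambda p:sum(((sil(c,parts,p,rois[c])-B[c])**2).sum() for c in cams)
    best=None
    for d in(-.15,0,.15):
        s=np.array([p0]*4,float);s[:,2]+=d;s[1,0]+=.01;s[2,1]+=.01;s[3,2]+=.1
        r=minimize(f,p0,method='Nelder-Mead',options=dict(initial_simplex=s,xatol=1e-5,fatol=1e-3,maxiter=400))
        if best is None or r.fun<best.fun:best=r
    return best
def back(c,u,v,z):
    k=K[c];V=np.array(k['view']);d=V[:3,:3].T@np.array([(u-k['cx'])/k['fx'],-(v-k['cy'])/k['fy'],-1]);o=-V[:3,:3].T@V[:3,3]
    return o+d*(z-o[2])/d[2]
E
cat > f1.py <<'E'
from fit import *
im={c:cv2.cvtColor(cv2.imread(f'pics/{c}0.png'),cv2.COLOR_BGR2HSV).astype(int) for c in K}
rois={'top':(360,190,436,252),'side':(355,280,440,362)}
mk={}
for c,(a,b,d,e) in rois.items():
    h=im[c][b:e,a:d];H,s,v=h[...,0],h[...,1],h[...,2]
    m=((s>110)&(v>50))|(v>160)
    n,l,st,_=cv2.connectedComponentsWithStats(m.astype(np.uint8));i=1+st[1:,4].argmax();mk[c]=cv2.morphologyEx((l==i).astype(np.uint8),cv2.MORPH_CLOSE,np.ones((3,3)))
parts=[box(-.05,.05,-.05,.05,0,.01),box(.05,.083,-.03,.03,0,.006),box(-.045,.045,.0315,.0415,0,.05),box(-.045,.045,-.0415,-.0315,0,.05),
 box(-.045,.045,.02,.0295,.04,.058),box(-.045,.045,-.0295,-.02,.04,.058),box(-.045,.045,-.0295,.0295,.0,.038)]
p0=[*back('top',403,220,.05)[:2],np.pi/2+.1];print(p0)
for cams in(['top'],['side'],['top','side']):
    r=fit(parts,mk,rois,p0,cams);print('V',cams,r.x,r.fun)
out=[]
for c in rois:
    g=sil(c,parts,r.x,rois[c]);out.append(cv2.resize(np.dstack([mk[c]*255,(g*255).astype(np.uint8),mk[c]*0]),(390,400),interpolation=0))
rois={'top':(255,200,300,250),'side':(305,195,362,242)};mk={}
for c,(a,b,d,e) in rois.items():
    h=im[c][b:e,a:d];H,s,v=h[...,0],h[...,1],h[...,2]
    out.append(cv2.resize(cv2.imread(f'pics/{c}0.png')[b:e,a:d],(390,400),interpolation=0))
cv2.imwrite('pics/fit1.png',np.vstack([np.hstack(out[:2]),np.hstack(out[2:])])[:,:])
I=cv2.imread('pics/fit1.png');cv2.imwrite('pics/fit1.png',cv2.resize(I,(585,600)))
E
python3 f1.py
```

```text
[np.float64(0.5797776971094011), np.float64(-0.2455989033985444), 1.6707963267948966]
V ['top'] [ 0.58891393 -0.24800969  1.72112167] 4.619396209716797
V ['side'] [ 0.61334415 -0.21189972  1.17202259] 995.902587890625
V ['top', 'side'] [ 0.59000234 -0.24675765  1.71818527] 1246.896728515625
```

View pics/fit1.png

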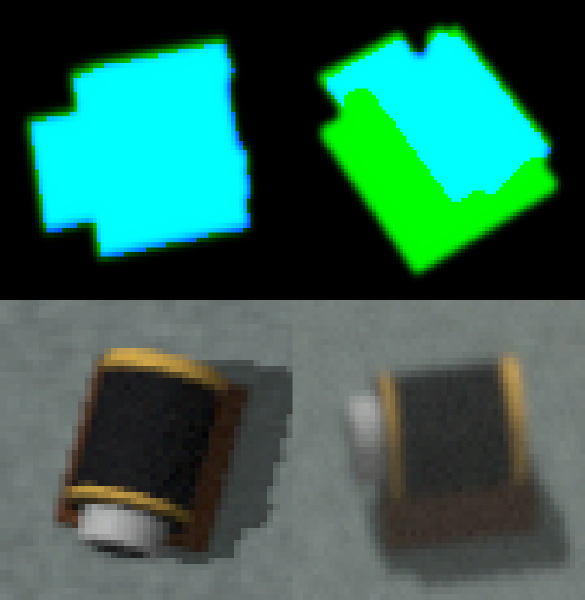

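```bash
python3 - <<'E'
s=open('f1.py').read()
s=s.replace("m=((s>110)&(v>50))|(v>160)\n","m=((s>105)&(v>35))|(v>160)\n").replace("(l==i)","((l>0)&(st[l,4]>40))")
s=s[:s.index("rois={'top':(255")]+'''
rois={'top':(255,200,300,250),'side':(305,195,362,242)};mk={}
for c,(a,b,d,e) in rois.items():
    h=im[c][b:e,a:d];H,s,v=h[...,0],h[...,1],h[...,2]
    m=((s>70)&(H<28))|(v<58)|(v>145)
    n,l,st,_=cv2.connectedComponentsWithStats(m.astype(np.uint8));mk[c]=cv2.morphologyEx(((l>0)&(st[l,4]>20)).astype(np.uint8),cv2.MORPH_CLOSE,np.ones((3,3)))
parts=[cyl(-.033,.033,.024,.032),cyl(-.047,-.033,.017,.032),box(-.037,.037,-.031,-.02,0,.014),box(-.037,.037,.02,.031,0,.014),box(-.037,.037,-.031,.031,0,.008)]
p0=[*back('top',278,225,.03)[:2],-.2];print(p0)
for cams in(['top'],['side'],['top','side']):
    r=fit(parts,mk,rois,p0,cams);print('L',cams,r.x,r.fun)
for c in rois:
    g=sil(c,parts,r.x,rois[c]);out.append(cv2.resize(np.dstack([mk[c]*255,(g*255).astype(np.uint8),mk[c]*0]),(390,400),interpolation=0))
cv2.imwrite('pics/fit2.png',cv2.resize(np.vstack([np.hstack(out[:2]),np.hstack(out[2:])]),(585,600)))
'''
open('f1.py','w').write(s)
E
python3 f1.py
```

```text
[np.float64(0.5797776971094011), np.float64(-0.2455989033985444), 1.6707963267948966]
V ['top'] [ 0.58880468 -0.248016    1.71662409] 3.665273666381836
V ['side'] [ 0.59042283 -0.2493223   1.71378483] 265.9601745605469
V ['top', 'side'] [ 0.58964004 -0.24889733  1.71942126] 277.30621337890625
[np.float64(0.5768209544336793), np.float64(0.06716730676152008), -0.2]
L ['top'] [ 0.58311409  0.06733901 -0.25996453] 34.3634033203125
L ['side'] [ 0.58512644  0.06581554 -0.32277466] 83.40800476074219
L ['top', 'side'] [ 0.58416482  0.06674897 -0.3072514 ] 123.92770385742188
```

View pics/fit2.png

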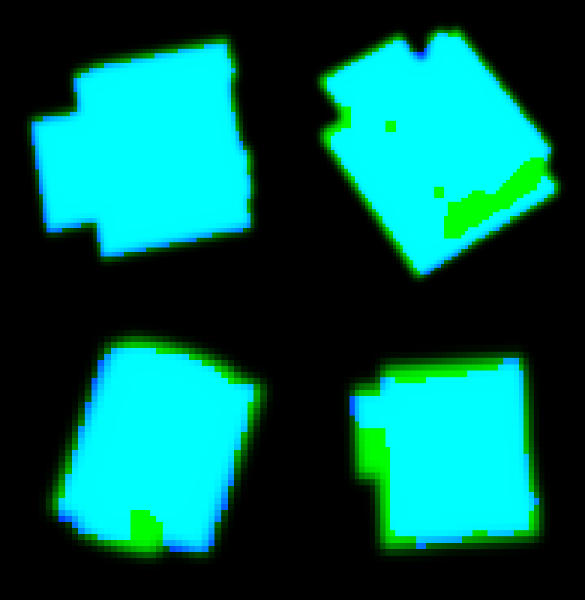

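```bash
cat > f2.py <<'E'
from fit import *
rois={'top':(255,200,300,250),'side':(305,195,362,242)};mk={};out=[]
for c,(a,b,d,e) in rois.items():
    I=cv2.imread(f'pics/{c}0.png')[b:e,a:d];h=cv2.cvtColor(I,cv2.COLOR_BGR2HSV).astype(int);H,s,v=h[...,0],h[...,1],h[...,2]
    m=(((s<75)|(v<42))&(v<60))|((s>100)&(v>105)&(H<30))
    n,l,st,ce=cv2.connectedComponentsWithStats(m.astype(np.uint8));i=1+st[1:,4].argmax();mk[c]=(l==i).astype(np.uint8)
    br=((s>100)&(v>105)&(H<30)).astype(np.uint8);n,l,st,ce=cv2.connectedComponentsWithStats(br);print(c,[(st[i,4],ce[i]+[a,b]) for i in range(1,n) if st[i,4]>4])
    print(cv2.minAreaRect(np.argwhere(mk[c])[:,::-1].astype(np.float32)))
    out.append(cv2.resize(I,(390,300),interpolation=0))
for p0 in ([.584,.067,-.25],):
  for cams in(['top'],['side'],['top','side']):
    parts=[cyl(-.033,.033,.024,.032)]
    r=fit(parts,mk,rois,p0,cams);print('L',cams,r.x,r.fun)
for c in rois:
    g=sil(c,parts,r.x,rois[c]);out.append(cv2.resize(np.dstack([mk[c]*255,(g*255).astype(np.uint8),mk[c]*0]),(390,300),interpolation=0))
cv2.imwrite('pics/fit3.png',np.vstack([np.hstack(out[:2]),np.hstack(out[2:])]))
E
python3 f2.py
```

```text
top [(np.int32(46), array([278.17391304, 209.7826087 ])), (np.int32(29), array([272.34482759, 232.10344828]))]
((24.12017059326172, 23.69527816772461), (24.088533401489258, 30.01801872253418), 13.392498016357422)
side [(np.int32(35), array([347.37142857, 209.31428571])), (np.int32(18), array([323.38888889, 210.83333333]))]
((31.08108139038086, 24.486486434936523), (27.290233612060547, 29.263019561767578), 80.53767395019531)
L ['top'] [ 0.58549566  0.06649943 -0.21875999] 74.00338745117188
L ['side'] [ 0.58479655  0.05546862 -0.39052061] 146.04698181152344
L ['top', 'side'] [ 0.58427523  0.06252106 -0.34481271] 256.5747375488281
```

View pics/fit3.png

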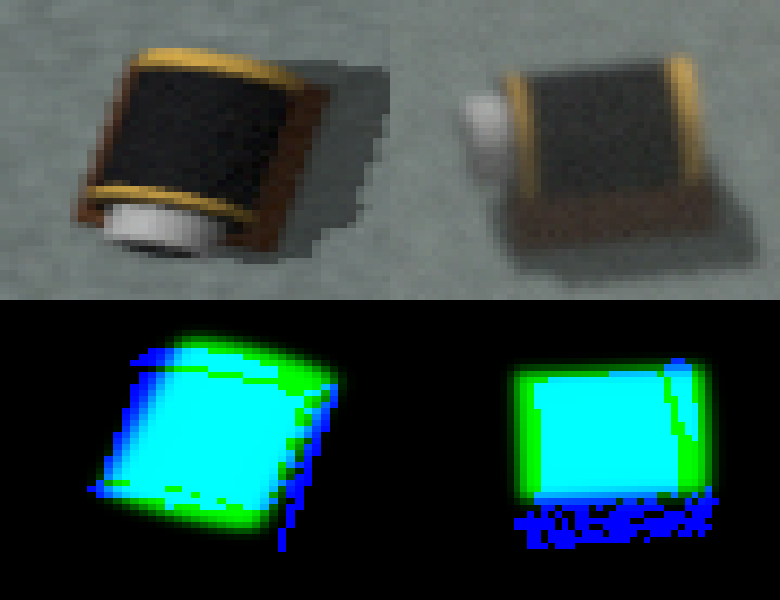

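```bash
cat > f3.py <<'E'
from fit import *
rois={'top':(255,200,300,250),'side':(305,195,362,242)};mk={};out=[]
for c,(a,b,d,e) in rois.items():
    I=cv2.imread(f'pics/{c}0.png')[b:e,a:d]
    J=cv2.resize(I,None,fx=8,fy=8,interpolation=cv2.INTER_CUBIC);h=cv2.cvtColor(J,cv2.COLOR_BGR2HSV).astype(int);H,s,v=h[...,0],h[...,1],h[...,2]
    m=((s>60)&(H<30))|((H>165)&(s>40))|(v<52)|(v>140)
    m=cv2.morphologyEx(m.astype(np.uint8),cv2.MORPH_OPEN,np.ones((9,9)))
    n,l,st,ce=cv2.connectedComponentsWithStats(m);i=1+st[1:,4].argmax()
    P=np.argwhere((l>0)&(st[l,4]>300))[:,::-1].astype(np.int32)
    M=np.zeros(m.shape,np.uint8);cv2.fillConvexPoly(M,cv2.convexHull(P),1);mk[c]=cv2.resize(M.astype(np.float32),(d-a,e-b),interpolation=cv2.INTER_AREA)
    cv2.polylines(J,[cv2.convexHull(P)],1,(0,255,0));out.append(cv2.resize(J,(390,300)))
allp=np.vstack([cyl(-.033,.033,.024,.032),cyl(-.047,-.033,.017,.032),box(-.037,.037,-.031,.031,0,.014)])
for cams in(['top'],['side'],['top','side']):
    r=fit([allp],mk,rois,[.584,.067,-.25],cams);print('L',cams,r.x,r.fun)
for c in rois:
    g=sil(c,[allp],r.x,rois[c]);out.append(cv2.resize(np.dstack([mk[c]*255,(g*255),mk[c]*0]).astype(np.uint8),(390,300),interpolation=0))
cv2.imwrite('pics/fit4.png',np.vstack([np.hstack(out[:2]),np.hstack(out[2:])]))
E
python3 f3.py
```

```text
L ['top'] [ 0.58240482  0.06817861 -0.24488396] 2.8128976821899414
L ['side'] [ 0.58627003  0.07011301 -0.29639385] 63.13462829589844
L ['top', 'side'] [ 0.58358347  0.06862467 -0.25681054] 79.20094299316406
```

View pics/fit4.png

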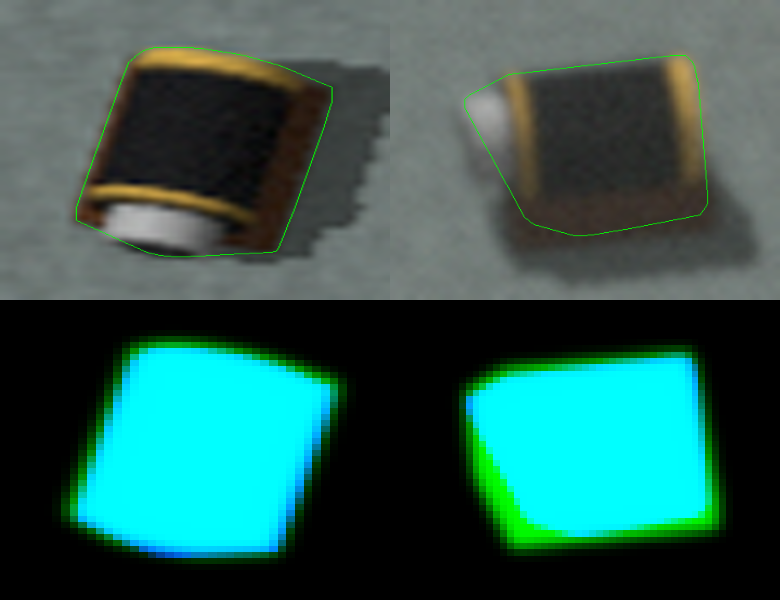

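Poses from the well-fitting top view: lens (0.5825, 0.068), glass yaw −0.245. V (0.589, −0.248), yaw 1.717. To keep joint 6 in range, the gripper makes a half turn first, with tool −y towards the glass.

Call:
{"api": "servo_tool", "payload": {
  "plan": [0,0,0.1434,0,0,0,1,0,0,0.1434,0,0,0,1,0,0,0.1434,0,0,0,1,0,0,0.1434,0,0,0,1,0,0,0.1434,0,0,0,1,0,0,0.1434,0,0,0,1,0,0,0.1434,0,0,0,1,0,0,0.1434,0,0,0,1,0,0,0.1434,0,0,0,1,0,0,0.1434,0,0,0,1],
  "newtons": 20
}}

```text
time_s: 1.5
tcp_pos: [0.1321, 0.5596, 0.2497]
ee_rot: [[0.995, -0.101, 0.0], [-0.101, -0.995, 0.0], [0.0, -0.0, -1.0]]
contact_force: [0.5, 0.5, -0.6]
finger_gap: 0.999
```

Call:
{"api": "servo_tool", "payload": {
  "plan": [0,0,0.1434,0,0,0,1,0,0,0.1434,0,0,0,1,0,0,0.1434,0,0,0,1,0,0,0.1434,0,0,0,1,0,0,0.1434,0,0,0,1,0,0,0.1434,0,0,0,1,0,0,0.1434,0,0,0,1,0,0,0.1434,0,0,0,1,0,0,0.1434,0,0,0,1,0,0,0.1434,0,0,0,1]
}}

```text
time_s: 2.5
tcp_pos: [0.1321, 0.5597, 0.2498]
ee_rot: [[0.036, -0.999, 0.0], [-0.999, -0.036, 0.0], [-0.0, -0.0, -1.0]]
contact_force: [0.9, -0.3, 0.1]
finger_gap: 1.003
```

Call:
{"api": "servo_tool", "payload": {
  "plan": [0,0,0.1434,0,0,0,1,0,0,0.1434,0,0,0,1,0,0,0,0,0,0,1]
}}

```text
time_s: 2.8
tcp_pos: [0.1321, 0.5596, 0.2497]
ee_rot: [[-0.244, -0.97, -0.0], [-0.97, 0.244, -0.0], [0.0, 0.0, -1.0]]
contact_force: [0.0, 0.3, -0.8]
finger_gap: 1.001
```

```bash
cat > d.py <<'E'
from h import *
import sys
t=np.array([float(a) for a in sys.argv[1:4]]);o=get_obs();R=np.array(o['ee_rot']);p=np.array(o['tcp_pos'])
print('t',o['time_s'],'p',p.round(4),'yaw y',np.arctan2(R[1,1],R[0,1]).round(4),'Rz',R[:,2].round(4),'q',np.round(o['joint_pos'],3),'F',np.round(o['contact_force'],1),'M',np.round(o['wrist_torque'],2),'gap',round(float(o['finger_gap']),3))
print('shift mm',((R.T@(t-p))*1000).round(2), 'dist',np.linalg.norm(t-p)*1000)
E
python3 d.py .5825 .068 .13
```

```text
t 2.8 p [0.1321 0.5596 0.2497] yaw y 2.8953 Rz [-0. -0. -1.] q [1.133 0.181 1.607 0.    1.354 2.95 ] F [ 0.   0.3 -0.8] M [-0.01  0.16 -0.01] gap 1.001
shift mm [ 366.93 -556.69  119.72] dist 677.4027861376665
```

Call:
{"api": "servo_tool", "payload": {
  "plan": [0,0,0,18.3,-27.8,0,1,0,0,0,18.3,-27.8,0,1,0,0,0,18.3,-27.8,0,1,0,0,0,18.3,-27.8,0,1,0,0,0,18.3,-27.8,0,1,0,0,0,18.3,-27.8,0,1,0,0,0,18.3,-27.8,0,1,0,0,0,18.3,-27.8,0,1,0,0,0,18.3,-27.8,0,1,0,0,0,18.3,-27.8,0,1]
}}

```text
time_s: 3.8
tcp_pos: [0.3582, 0.3136, 0.25]
ee_rot: [[-0.238, -0.971, 0.001], [-0.971, 0.238, 0.0], [-0.0, -0.0, -1.0]]
contact_force: [0.1, 0.9, -0.1]
finger_gap: 0.997
```

Call:
{"api": "servo_tool", "payload": {
  "plan": [0,0,0,18.3,-27.8,0,1,0,0,0,18.3,-27.8,0,1,0,0,0,18.3,-27.8,10,1,0,0,0,18.3,-27.8,20,1,0,0,0,18.3,-27.8,20,1,0,0,0,18.3,-27.8,20,1,0,0,0,18.3,-27.8,20,1,0,0,0,18.3,-27.8,10,1,0,0,0,18.3,-27.8,10,1,0,0,0,0,0,0,1]
}}

```text
time_s: 4.8
tcp_pos: [0.5618, 0.0912, 0.1384]
ee_rot: [[-0.242, -0.97, -0.001], [-0.97, 0.242, -0.001], [0.001, 0.0, -1.0]]
contact_force: [-1.6, 0.5, 0.6]
finger_gap: 1.001
```

```bash
python3 d.py .5825 .068 .1
```

```text
t 4.8 p [0.5618 0.0912 0.1384] yaw y 2.8971 Rz [-7.e-04 -8.e-04 -1.e+00] q [-4.700e-02  2.920e-01  1.713e+00 -1.000e-03  1.137e+00  1.769e+00] F [-1.6  0.5  0.6] M [-0.    0.23 -0.03] gap 1.001
shift mm [ 17.44 -25.74  38.4 ] dist 49.409821503107096
```

Call:
{"api": "servo_tool", "payload": {
  "plan": [0,0,0,8.7,-12.9,10,1,0,0,0,8.7,-12.9,20,1,0,0,0,0,0,20,1,0,0,0,0,0,0,1]
}}

```text
time_s: 5.2
tcp_pos: [0.5786, 0.0715, 0.0872]
ee_rot: [[-0.24, -0.971, -0.005], [-0.971, 0.24, 0.001], [0.001, 0.005, -1.0]]
contact_force: [-0.8, -0.5, 0.6]
finger_gap: 0.997
```

```bash
python3 d.py .5825 .068 .033; python3 - <<'E'
from h import *
a=snapshot('top');b=snapshot('side')
save('c1.png',np.hstack([cv2.resize(a[190:265,225:325],(400,300),interpolation=3),cv2.resize(b[160:250,285:405],(400,300),interpolation=3)]))
E
```

```text
t 5.2 p [0.5786 0.0715 0.0872] yaw y 2.8991 Rz [-5.4e-03  6.0e-04 -1.0e+00] q [-0.081  0.395  1.696  0.     1.056  1.733] F [-0.8 -0.5  0.6] M [-0.04  0.22 -0.07] gap 0.997
shift mm [ 2.44 -4.88 54.2 ] dist 54.477822800444315
```

View pics/c1.png

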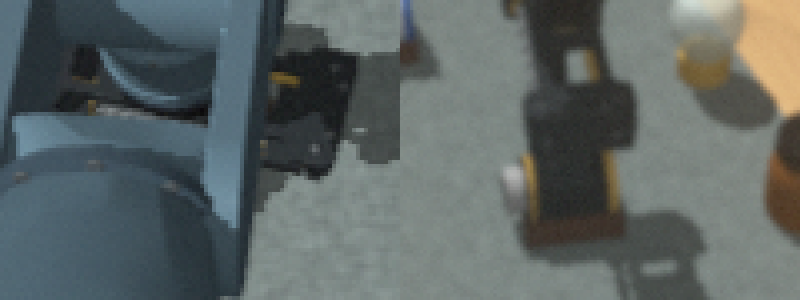

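The side view shows the gripper over the lens with its jaws across the barrel. The arm was still settling, so I read the state again.

```bash
python3 d.py .5825 .068 .033
```

```text
t 5.3 p [0.5804 0.0717 0.0899] yaw y 2.8988 Rz [-1.e-03  3.e-04 -1.e+00] q [-0.08   0.392  1.694  0.     1.057  1.734] F [-0.4  0.   0.5] M [-0.    0.17 -0.01] gap 1.001
shift mm [ 3.11 -2.98 56.89] dist 57.05063977061706
```

Call:
{"api": "servo_tool", "payload": {
  "plan": [0,0,0,1.5,-1.5,12,1,0,0,0,1.6,-1.5,15,1,0,0,0,0,0,15,1,0,0,0,0,0,10,1,0,0,0,0,0,5,1,0,0,0,0,0,0,1,0,0,0,0,0,0,1]
}}

```text
time_s: 6.0
tcp_pos: [0.5833, 0.0673, 0.0328]
ee_rot: [[-0.242, -0.97, 0.0], [-0.97, 0.242, -0.0], [0.0, -0.0, -1.0]]
contact_force: [0.5, -0.2, 0.0]
finger_gap: 0.999
```

```bash
python3 d.py .5825 .068 .033; python3 - <<'E'
from h import *
b=snapshot('side')
save('c2.png',cv2.resize(b[160:250,285:405],(800,600),interpolation=3))
E
```

```text
t 6.0 p [0.5833 0.0673 0.0328] yaw y 2.8967 Rz [ 1.e-04 -0.e+00 -1.e+00] q [-0.087  0.487  1.701 -0.     0.954  1.729] F [ 0.5 -0.2  0. ] M [0.06 0.16 0.03] gap 0.999
shift mm [-0.44  0.96 -0.21] dist 1.075033255359386
```

View pics/c2.png

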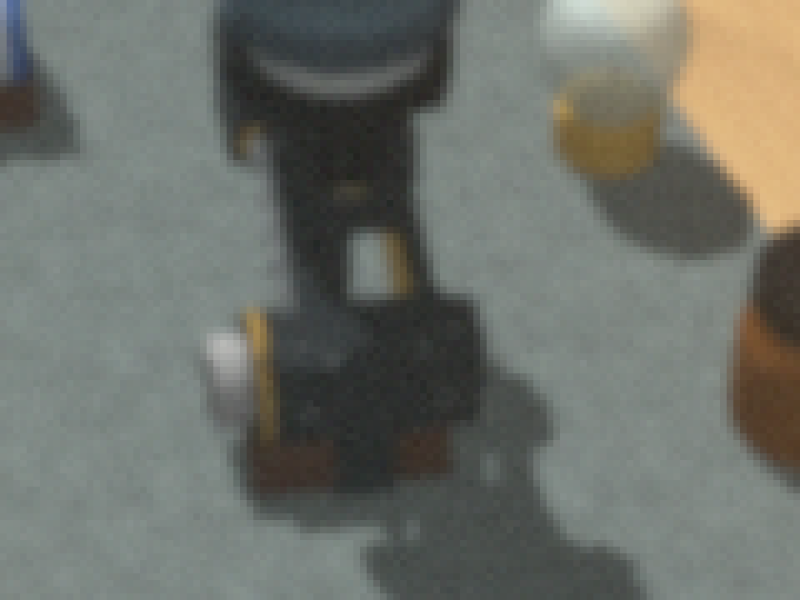

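The near finger (365,460) sits about mid-way along the rest (250–450), so the grip is central. Closing.

Call:
{"api": "servo_tool", "payload": {
  "plan": [0,0,0,0,0,0,0.3,0,0,0,0,0,0,0.1,0,0,0,0,0,0,0,0,0,0,0,0,0,-0.2,0,0,0,0,0,0,-0.4,0,0,0,0,0,0,-0.6,0,0,0,0,0,0,-1,0,0,0,0,0,0,-1],
  "newtons": 20
}}

```text
time_s: 6.85
tcp_pos: [0.5831, 0.0673, 0.0328]
ee_rot: [[-0.243, -0.97, -0.0], [-0.97, 0.243, -0.0], [0.0, 0.0, -1.0]]
contact_force: [-0.6, 1.0, 0.3]
finger_gap: 0.539
```

```bash
python3 d.py .5825 .068 .033
```

```text
t 6.85 p [0.5831 0.0673 0.0328] yaw y 2.8966 Rz [-0.e+00 -1.e-04 -1.e+00] q [-0.087  0.487  1.701 -0.     0.954  1.729] F [-0.6  1.   0.3] M [ 0.02  0.23 -0.05] gap 0.539
shift mm [-0.52  0.78 -0.23] dist 0.968451283467242
```

Call:
{"api": "servo_tool", "payload": {
  "plan": [0,0,0,0,0,0,-1,0,0,0,0,0,-5,-1,0,0,0,0,0,-10,-1,0,0,0,0,0,-20,-1,0,0,0,0,0,-30,-1,0,0,0,0,0,-30,-1,0,0,0,0,0,-20,-1,0,0,0,0,0,-10,-1,0,0,0,0,0,0,-1],
  "newtons": 30
}}

```text
time_s: 7.75
tcp_pos: [0.5841, 0.0673, 0.1596]
ee_rot: [[-0.243, -0.97, 0.003], [-0.97, 0.243, -0.0], [-0.001, -0.003, -1.0]]
contact_force: [-0.3, 0.2, -1.2]
finger_gap: 0.538
```

```bash
python3 d.py .589 -.248 .158; python3 - <<'E'
from h import *
b=snapshot('side')
save('c3.png',cv2.resize(b[90:270,265:505],(800,600),interpolation=3))
E
```

```text
t 7.75 p [0.5841 0.0673 0.1596] yaw y 2.8966 Rz [ 3.3e-03 -3.0e-04 -1.0e+00] q [-0.087  0.301  1.653  0.     1.184  1.729] F [-0.3  0.2 -1.2] M [-0.01  0.17  0.  ] gap 0.538
shift mm [304.68 -81.22   1.71] dist 315.3272201874949
```

View pics/c3.png

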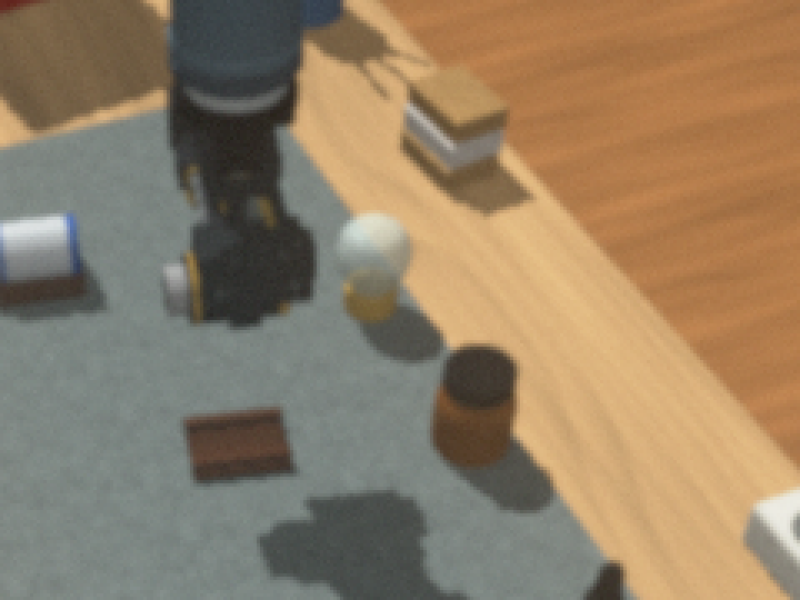

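Lens lifted; its rest at crop (240,445) is empty and undisturbed. Carry over the V-block, then turn.

Call:
{"api": "servo_tool", "payload": {
  "plan": [0,0,0,10,-3,0,-1,0,0,0,34,-9,0,-1,0,0,0,34,-9,0,-1,0,0,0,34,-9,0,-1,0,0,0,34,-9,0,-1,0,0,0,34,-9,0,-1,0,0,0,34,-9,0,-1,0,0,0,34,-9,0,-1,0,0,0,34,-9,0,-1,0,0,0,22,-6,0,-1]
}}

```text
time_s: 8.8
tcp_pos: [0.5865, -0.2501, 0.1557]
ee_rot: [[-0.244, -0.97, -0.003], [-0.97, 0.244, 0.001], [-0.0, 0.003, -1.0]]
contact_force: [0.3, 0.4, -1.9]
finger_gap: 0.537
```

Call:
{"api": "servo_tool", "payload": {
  "plan": [0,0,-0.07,0,0,0,-1,0,0,-0.14,0,0,0,-1,0,0,-0.14,0,0,0,-1,0,0,-0.14,0,0,0,-1,0,0,-0.14,0,0,0,-1,0,0,-0.14,0,0,0,-1,0,0,-0.14,0,0,0,-1,0,0,-0.14,0,0,0,-1,0,0,-0.14,0,0,0,-1,0,0,-0.14,0,0,0,-1]
}}

```text
time_s: 9.8
tcp_pos: [0.5867, -0.2475, 0.1556]
ee_rot: [[0.887, -0.462, -0.003], [-0.462, -0.887, 0.002], [-0.003, -0.0, -1.0]]
contact_force: [-0.2, -0.6, -1.6]
finger_gap: 0.539
```

Call:
{"api": "servo_tool", "payload": {
  "plan": [0,0,-0.14,0,0,0,-1,0,0,-0.14,0,0,0,-1,0,0,-0.14,0,0,0,-1,0,0,-0.14,0,0,0,-1,0,0,-0.072,0,0,0,-1,0,0,0,0,0,0,-1,0,0,0,0,0,0,-1]
}}

```text
time_s: 10.5
tcp_pos: [0.5872, -0.2474, 0.1564]
ee_rot: [[0.99, 0.143, -0.002], [0.143, -0.99, 0.001], [-0.002, -0.001, -1.0]]
contact_force: [-0.2, -0.6, -1.4]
finger_gap: 0.537
```

```bash
python3 d.py .589 -.248 .1
```

```text
t 10.5 p [ 0.5872 -0.2474  0.1564] yaw y -1.4271 Rz [-0.0018  0.0011 -1.    ] q [-0.585  0.408  1.517 -0.     1.219 -0.728] F [-0.2 -0.6 -1.4] M [-0.09  0.07  0.01] gap 0.537
shift mm [ 1.78  0.94 56.38] dist 56.419562038715405
```

Call:
{"api": "servo_tool", "payload": {
  "plan": [0,0,0,1,0,10,-1,0,0,0,0.8,0,20,-1,0,0,0,0,0,20,-1,0,0,0,0,0,16,-1,0,0,0,0,0,4,-1,0,0,0,0,0,0,-1,0,0,0,0,0,0,-1]
}}

```text
time_s: 11.2
tcp_pos: [0.5903, -0.2473, 0.0884]
ee_rot: [[0.989, 0.145, 0.001], [0.145, -0.989, -0.001], [0.001, 0.001, -1.0]]
contact_force: [0.3, -0.2, -0.6]
finger_gap: 0.536
```

```bash
python3 d.py .589 -.247 .0728; python3 - <<'E'
from h import *
a=snapshot('top');b=snapshot('side')
save('c4.png',np.hstack([cv2.resize(a[180:265,350:450],(400,340),interpolation=3),cv2.resize(b[250:370,340:460],(400,340),interpolation=3)]))
save('side4.png',b)
E
```

```text
t 11.2 p [ 0.5903 -0.2473  0.0884] yaw y -1.4248 Rz [ 1.e-03 -7.e-04 -1.e+00] q [-0.582  0.497  1.545 -0.     1.099 -0.728] F [ 0.3 -0.2 -0.6] M [-0.07  0.02  0.01] gap 0.536
shift mm [-1.21 -0.52 15.62] dist 15.672444866130228
```

View pics/c4.png

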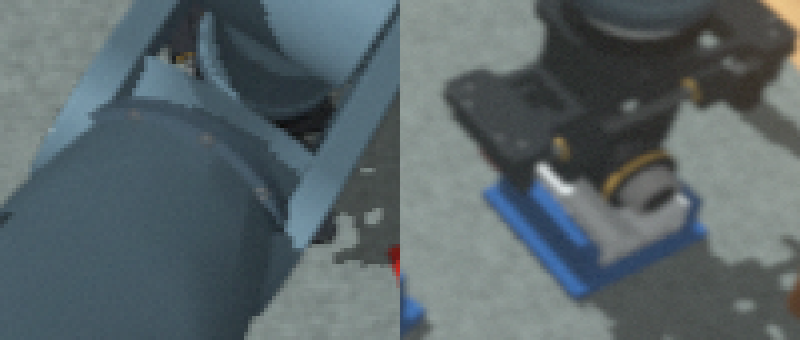

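```bash
python3 d.py .589 -.247 .0728;python3 - <<'E'
from fit import *
I=cv2.imread('pics/side4.png')[250:370,340:460];J=cv2.resize(I,(600,600),interpolation=3)
def T(P,x,y,w):
    C,s=np.cos(w),np.sin(w);return P@np.array([[C,-s,0],[s,C,0],[0,0,1]]).T+[x,y,0]
def dr(P,col):
    q=((proj('side',P)-[340,250]+.5)*5-.5);cv2.polylines(J,[np.round(q).astype(np.int32)],1,col)
V=(.589,-.248,1.717)
for s in(1,-1): dr(T(np.array([[-.045,s*.0295,.058],[.045,s*.0295,.058],[.045,s*.02,.058],[-.045,s*.02,.058]]),*V),(0,255,0))
dr(T(np.array([[-.045,.02,.058],[-.045,0,.038],[-.045,-.02,.058]]),*V),(0,255,255))
L=(.5903,-.2482,1.7165)
t=np.linspace(0,6.28,50)
for x,r in((-.033,.024),(-.047,.017)): dr(T(np.array([[x,r*np.cos(a),.0876+r*np.sin(a)] for a in t]),*L),(0,0,255))
cv2.imwrite('pics/ov.png',J)
E
```

```text
t 11.3 p [ 0.5905 -0.2474  0.0889] yaw y -1.4247 Rz [ 0.0018 -0.0012 -1.    ] q [-0.582  0.496  1.544 -0.     1.099 -0.728] F [-0.   0.5 -1.5] M [-0.02  0.07 -0.01] gap 0.537
shift mm [-1.47 -0.68 16.14] dist 16.220113761236266
```

View pics/ov.png

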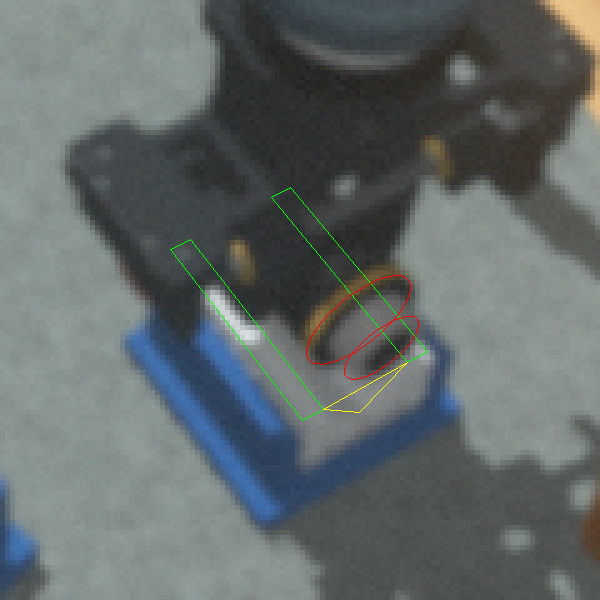

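Call:
{"api": "servo_tool", "payload": {
  "plan": [0,0,0,-1,-0.5,4,-1,0,0,0,0,0,5,-1,0,0,0,0,0,4,-1,0,0,0,0,0,1.5,-1,0,0,0,0,0,0,-1,0,0,0,0,0,0,-1,0,0,0,0,0,0,-1]
}}

```text
time_s: 12.0
tcp_pos: [0.5886, -0.2466, 0.0732]
ee_rot: [[0.989, 0.146, -0.0], [0.146, -0.989, 0.0], [-0.0, -0.0, -1.0]]
contact_force: [1.1, 0.5, -1.3]
finger_gap: 0.538
```

```bash
python3 d.py .5895 -.247 .0728
```

```text
t 12.0 p [ 0.5886 -0.2466  0.0732] yaw y -1.4246 Rz [-2.e-04  0.e+00 -1.e+00] q [-0.582  0.516  1.553 -0.     1.073 -0.729] F [ 1.1  0.5 -1.3] M [-0.05  0.06  0.01] gap 0.538
shift mm [0.81 0.48 0.39] dist 1.0197709223393854
```

Call:
{"api": "servo_tool", "payload": {
  "plan": [0,0,0,0,0,0,0.1,0,0,0,0,0,0,0.18,0,0,0,0,0,0,0.18,0,0,0,0,0,0,0.18,0,0,0,0,0,0,0.18],
  "newtons": 5
}}

```text
time_s: 12.5
tcp_pos: [0.5887, -0.2467, 0.0733]
ee_rot: [[0.989, 0.146, 0.0], [0.146, -0.989, -0.0], [0.0, 0.0, -1.0]]
contact_force: [0.5, 0.7, -0.2]
finger_gap: 0.593
```

```bash
python3 d.py .5895 -.247 .0728; python3 - <<'E'
from h import *
b=snapshot('side')
save('c5.png',cv2.resize(b[250:370,340:460],(600,600),interpolation=3))
E
```

```text
t 12.5 p [ 0.5887 -0.2467  0.0733] yaw y -1.4246 Rz [ 1.e-04 -1.e-04 -1.e+00] q [-0.582  0.516  1.553 -0.     1.073 -0.729] F [ 0.5  0.7 -0.2] M [-0.1   0.15 -0.04] gap 0.593
shift mm [0.71 0.44 0.52] dist 0.9783648199212895
```

View pics/c5.png

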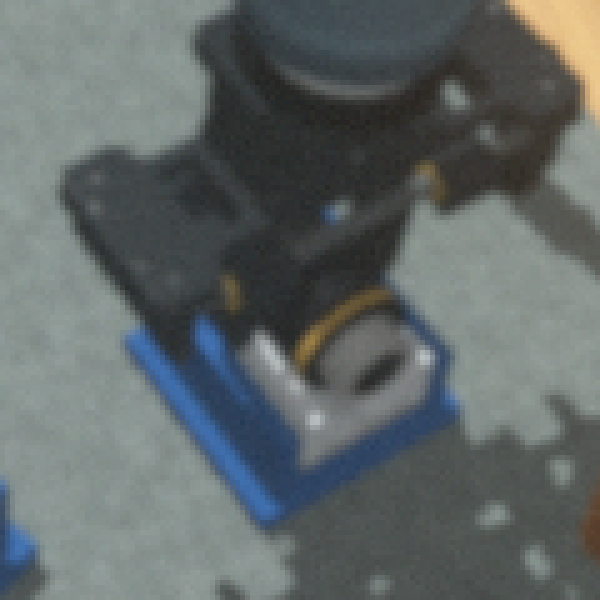

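Seated in the V with the neck end at (380,370). I close very gently and read the side force.

Call:
{"api": "servo_tool", "payload": {
  "plan": [0,0,0,0,0,0,0.1,0,0,0,0,0,0,0,0,0,0,0,0,0,-1,0,0,0,0,0,0,-1,0,0,0,0,0,0,-1],
  "newtons": 3
}}

```text
time_s: 13.05
tcp_pos: [0.5889, -0.2466, 0.0733]
ee_rot: [[0.989, 0.146, 0.0], [0.146, -0.989, -0.0], [0.0, 0.0, -1.0]]
contact_force: [1.9, 0.2, -1.5]
finger_gap: 0.545
```

```bash
cat > fr.py <<'E'
from h import *
F=[];M=[];
for i in range(6):
    o=get_obs();R=np.array(o['ee_rot']);F.append(R.T@o['contact_force']);M.append(R.T@o['wrist_torque']);snapshot('side')
o=get_obs();print(o['time_s'],'tool F',np.mean(F,0).round(2),'sd',np.std(F,0).round(2),'M',np.mean(M,0).round(3),'gap',o['finger_gap'],np.round(o['tcp_pos'],4))
E
python3 fr.py
```

```text
13.35 tool F [ 1.71 -0.2   0.82] sd [0.29 0.27 0.55] M [-0.075  0.27  -0.026] gap 0.5460700889935803 [ 0.5889 -0.2467  0.0733]
```

Call:
{"api": "servo_tool", "payload": {
  "plan": [0,0,0,0.4,0,0,0.18,0,0,0,0.4,0,0,0.18,0,0,0,0,0,0,0.18,0,0,0,0,0,0,0.1,0,0,0,0,0,0,0,0,0,0,0,0,0,-1,0,0,0,0,0,0,-1,0,0,0,0,0,0,-1]
}}

```text
time_s: 14.15
tcp_pos: [0.589, -0.2465, 0.0731]
ee_rot: [[0.989, 0.146, -0.001], [0.146, -0.989, 0.0], [-0.001, -0.0, -1.0]]
contact_force: [-3.7, -0.8, 1.3]
finger_gap: 0.545
```

```bash
python3 fr.py
```

```text
14.45 tool F [-4.38  0.13 -1.56] sd [0.42 0.44 0.34] M [-0.042 -0.768 -0.013] gap 0.540776178865525 [ 0.5891 -0.2465  0.0731]
```

Call:
{"api": "servo_tool", "payload": {
  "plan": [0,0,0,0,0,0,0.18,0,0,0,-0.5,0,0,0.18,0,0,0,0,0,0,0.18,0,0,0,0,0,0,0.1,0,0,0,0,0,0,0,0,0,0,0,0,0,-1,0,0,0,0,0,0,-1,0,0,0,0,0,0,-1]
}}

```text
time_s: 15.25
tcp_pos: [0.589, -0.2466, 0.0733]
ee_rot: [[0.989, 0.146, -0.0], [0.146, -0.989, -0.0], [-0.0, 0.0, -1.0]]
contact_force: [-1.4, 0.1, 1.9]
finger_gap: 0.547
```

```bash
python3 fr.py
```

```text
15.55 tool F [-1.39 -0.17 -1.85] sd [0.53 0.29 0.15] M [-0.005 -0.313 -0.03 ] gap 0.5404921615844273 [ 0.589  -0.2466  0.0733]
```

Call:
{"api": "servo_tool", "payload": {
  "plan": [0,0,0,0,0,0,0.18,0,0,0,-0.15,0,0,0.18,0,0,0,0,0,0,0.18,0,0,0,0,0,0,0.1,0,0,0,0,0,0,0,0,0,0,0,0,0,-1,0,0,0,0,0,0,-1,0,0,0,0,0,0,-1]
}}

```text
time_s: 16.35
tcp_pos: [0.5889, -0.2465, 0.0732]
ee_rot: [[0.989, 0.146, 0.0], [0.146, -0.989, 0.0], [0.0, 0.0, -1.0]]
contact_force: [0.9, 0.4, -1.4]
finger_gap: 0.543
```

```bash
python3 fr.py
```

```text
16.65 tool F [ 1.17 -0.21  1.26] sd [0.54 0.48 0.36] M [-0.044  0.109 -0.047] gap 0.5422666661446837 [ 0.5889 -0.2466  0.0732]
```

Call:
{"api": "servo_tool", "payload": {
  "plan": [0,0,0,0,0,0,0.18,0,0,0,0.07,0,0,0.18,0,0,0,0,0,0,0.18,0,0,0,0,0,0,0.1,0,0,0,0,0,0,0,0,0,0,0,0,0,-1,0,0,0,0,0,0,-1,0,0,0,0,0,0,-1]
}}

```text
time_s: 17.45
tcp_pos: [0.589, -0.2466, 0.0733]
ee_rot: [[0.989, 0.146, 0.0], [0.146, -0.989, -0.0], [0.0, 0.0, -1.0]]
contact_force: [0.4, -0.6, 0.1]
finger_gap: 0.542
```

```bash
python3 fr.py
```

```text
17.75 tool F [ 0.21  0.48 -0.33] sd [0.6  0.5  0.55] M [-0.094 -0.015 -0.012] gap 0.5426966379535095 [ 0.589  -0.2466  0.0733]
```

Call:
{"api": "servo_tool", "payload": {
  "plan": [0,0,0,0,0,0,-1,0,0,0,0,0,0,-1,0,0,0,0,0,0,-1],
  "newtons": 35
}}

```text
time_s: 18.05
tcp_pos: [0.589, -0.2466, 0.0733]
ee_rot: [[0.989, 0.146, 0.0], [0.146, -0.989, -0.0], [0.0, 0.0, -1.0]]
contact_force: [0.6, -0.1, 0.5]
finger_gap: 0.537
```

Call:
{"api": "servo_tool", "payload": {
  "plan": [0,0,0,0,0,1,-1,0,0,0,0,0,1,-1,0,0,0,0,0,1,-1,0,0,0,0,0,1,-1,0,0,0,0,0,0,-1,0,0,0,0,0,0,-1]
}}

```text
time_s: 18.65
tcp_pos: [0.589, -0.2466, 0.0694]
ee_rot: [[0.989, 0.146, 0.0], [0.146, -0.989, -0.0], [0.0, 0.0, -1.0]]
contact_force: [-1.6, 1.2, 4.9]
finger_gap: 0.533
```

```bash
python3 fr.py
```

```text
18.95 tool F [-1.1  -1.11 -5.21] sd [0.27 0.42 0.54] M [ 0.104 -0.266 -0.007] gap 0.5356216140755397 [ 0.589  -0.2466  0.0695]
```

Call:
{"api": "servo_tool", "payload": {
  "plan": [0,0,0,-0.05,0,1,-1,0,0,0,0,0,1,-1,0,0,0,0,0,1,-1,0,0,0,0,0,1,-1,0,0,0,0,0,0.2,-1,0,0,0,0,0,0,-1,0,0,0,0,0,0,-1]
}}

```text
time_s: 19.65
tcp_pos: [0.589, -0.2467, 0.0657]
ee_rot: [[0.989, 0.146, 0.0], [0.146, -0.989, -0.0], [0.0, 0.0, -1.0]]
contact_force: [-2.7, 0.7, 7.4]
finger_gap: 0.537
```

```bash
python3 fr.py; python3 - <<'E'
from h import *
b=snapshot('side');save('side6.png',b)
save('c6.png',cv2.resize(b[250:370,340:460],(600,600),interpolation=3))
E
```

```text
19.95 tool F [-1.96 -1.61 -7.95] sd [0.57 0.52 0.72] M [ 0.249 -0.42  -0.02 ] gap 0.5345857908473466 [ 0.589  -0.2467  0.0657]
```

View pics/c6.png

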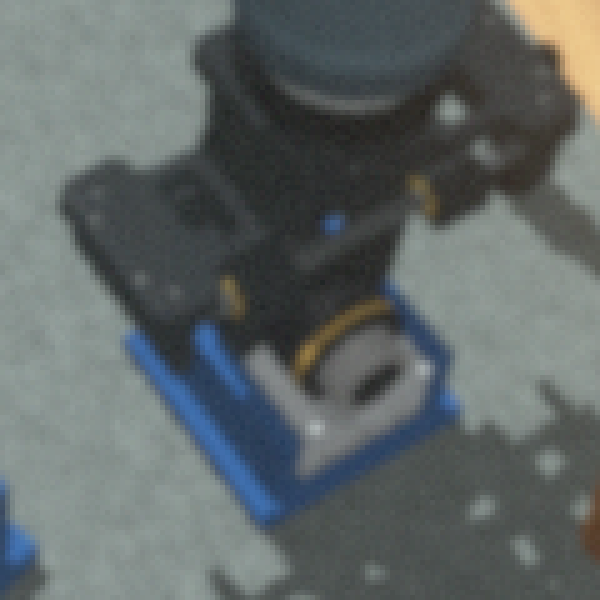

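Call:
{"api": "servo_tool", "payload": {
  "plan": [0,0,0,-0.1,0,0.1,-1,0,0,0,-0.1,0,0.1,-1,0,0,0,0,0,0,-1,0,0,0,0,0,0,-1]
}}

```text
time_s: 20.4
tcp_pos: [0.589, -0.2467, 0.0656]
ee_rot: [[0.989, 0.146, 0.001], [0.146, -0.989, -0.0], [0.001, 0.0, -1.0]]
contact_force: [-1.4, 2.4, 7.7]
finger_gap: 0.536
```

```bash
python3 fr.py; python3 - <<'E'
from fit import *
ims=[]
for i in range(8): ims.append(cv2.cvtColor(snapshot('side'),cv2.COLOR_RGB2GRAY).astype(np.float32))
now=np.mean(ims,0);np.save('now.npy',now)
b5=cv2.cvtColor(cv2.imread('pics/c5.png'),cv2.COLOR_BGR2GRAY).astype(np.float32)
N=cv2.resize(now[250:370,340:460],(600,600),interpolation=3)
# corner near: tracked patch
for name,(x,y,w) in dict(front=(318,425,34),right=(425,360,24),wall=(255,480,40)).items():
    t=b5[y-w:y+w,x-w:x+w];s=N[y-w-30:y+w+30,x-w-30:x+w+30]
    r=cv2.matchTemplate(s,t,cv2.TM_CCOEFF_NORMED);_,m,_,l=cv2.minMaxLoc(r);print(name,(np.array(l)-30)/5,m)
V=(.589,-.248,1.717)
def T(P,x,y,w):
    C,s=np.cos(w),np.sin(w);return P@np.array([[C,-s,0],[s,C,0],[0,0,1]]).T+[x,y,0]
for dz in(.007,.008,.009):print(dz,proj('side',T(np.array([[-.045,.025,.058-dz]]),*V))-proj('side',T(np.array([[-.045,.025,.058]]),*V)))
E
```

```text
20.7 tool F [-1.31 -2.02 -7.77] sd [0.36 0.41 0.28] M [ 0.258 -0.337 -0.043] gap 0.5328879442437956 [ 0.589  -0.2466  0.0656]
front [0. 2.] 0.9682881236076355
right [0. 2.] 0.8794964551925659
wall [0. 0.] 0.9944496154785156
0.007 [[-0.37929921  1.86472072]]
0.008 [[-0.43311504  2.12929149]]
0.009 [[-0.48683913  2.39341127]]
```

Call:
{"api": "servo_tool", "payload": {
  "plan": [0,0,0,-0.1,0,0.15,-1,0,0,0,0,0,0.1,-1,0,0,0,0,0,0,-1,0,0,0,0,0,0,-1]
}}

```text
time_s: 21.5
tcp_pos: [0.589, -0.2467, 0.0654]
ee_rot: [[0.989, 0.146, 0.001], [0.146, -0.989, -0.0], [0.001, 0.0, -1.0]]
contact_force: [-1.9, 1.9, 7.8]
finger_gap: 0.536
```

```bash
python3 fr.py; python3 - <<'E'
from h import *
save('fin.png',snapshot('side'))
E
```

```text
21.8 tool F [-1.45 -2.39 -7.73] sd [0.83 0.43 0.32] M [ 0.27  -0.301 -0.01 ] gap 0.5359549346856041 [ 0.589  -0.2467  0.0654]
```

View pics/fin.png

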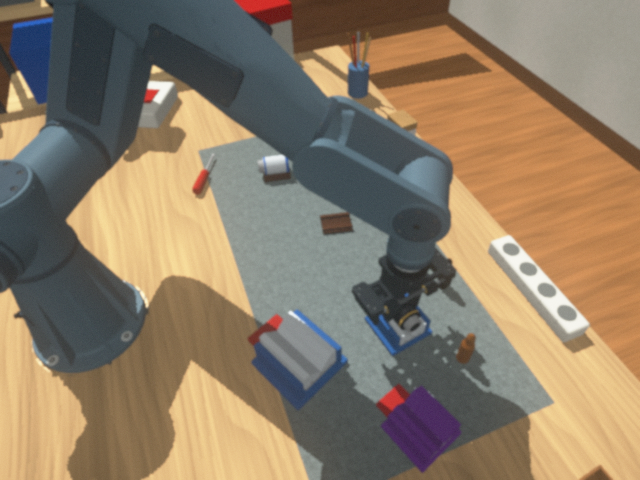

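```bash
python3 -c "
from h import *
print(hand_in())"
```

```text
the job is handed in; nothing more can be done
None
```

The black lens is in the small blue-framed V-block, glass end towards the red tab. I handed it in at about 22 s, with the gripper still holding it pressed down at 35 N. `hand_in()` reports no verdict, so these are my own last checks.

- **Seating:** I eased the grip so the lens dropped into the V, then closed gently several times. I shifted the gripper until the side force was near zero before tightening and pressing.
- **Depth:** The target is 8 mm. The gripper went down 7.9 mm from the seated height. The push of 7.7 N plus the lens's weight is about 9.5 N, against the 9.7 N expected when level. The picture match gave about 7.5 mm, but it is only good to about 1 mm and was taken before the final 0.25 mm press.
- **Both faces:** A side force of about 1.5 N and about 2.4 N along the barrel remain under load. I could not bring the side force lower. It is small against the push, so I take both faces to be bearing.
- **Everything else:** In the last side view the silver lens, the empty rest, the other two V-blocks, the screwdriver and the amber dropper look unmoved. The arm hid the domes, the ink jar and the black dropper bottle, so I could not check those. I noticed no unexpected contact forces.

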